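Shut the shredder's guard and plug in its interlock key

ROBOT

A 6-joint arm with a two-finger parallel gripper is mounted at the origin on a cart in front of the work surface, level with it; the furniture and walls round the work are solid. World frame = base frame: x ahead of the robot, y to its left, z up, the work surface at z = 0. Lengths are in m, angles in degrees, forces in N, time in s.
With the tool pointing down it reaches from about 0.25 to 0.775 m from the base axis. Payload 4 kg.
Tool frame: the origin (TCP) lies between the finger pads; the fingertips stand bot.tip_reach ahead of it and the grasp point (between the pads) lies 5 mm behind it (bot.tip_reach is the distance from the TCP to the fingertips, in m); z points along the fingers, y is the direction in which the jaws open and shut (so a half turn about z gives the same grasp; the last joint's range is limited). The gripper opens to 85 mm and grips with 20 to 120 N. Pads are 22 mm wide; open, the fingers measure 114 mm over their backs; the gripper's body (76 mm by 85 mm) begins 54 mm behind the grasp point. The pads swing forward as they close: fully open they stand 13 mm farther back than shut.
Start: joints at [-80.277, 4.996, 78.535, -0, 96.463, -5.907], TCP at [0.148, -0.53, 0.245] pointing down, gripper open.
Joint ranges: [-177.83, 177.83], [-43.37, 116.18], [15.69, 146.23], [-61.86, 241.86], [9.47, 152.12], [-147.06, 147.06]. Speed limits (degrees/s): [159.86, 159.86, 180, 180, 180, 180].

INTERFACE

Orientations are given as [roll, pitch, yaw] about the fixed x, y, z axes, in that order (R = Rz(yaw) Ry(pitch) Rx(roll)).
In Python, from station import bot gives the robot as it stands. Calls block until the motion is done:
- bot.goto(position, orientation): joint-space move of the TCP to a pose.
- bot.movel(position, ori=None, feed=0.15, f_stop=None): straight line of the TCP; ori=None keeps the orientation; feed is the mean speed in m/s. With f_stop (N) it stops when the force on the tool has changed by that much, and returns True; else False.
- bot.move_j(angles): joint-space move.
- bot.open_gripper() and bot.gripper_close(): open the fingers fully, or close them until they stop; the grip force is fixed at half the most.
- bot.sleep(seconds).
- bot.ik(position, orientation): joint angles nearest the present ones, or None.
- bot.camera(name): name is "side" or "top" or "wrist"; returns (picture, depth): 480x640x3 uint8, red, green, blue; 480x640 float32, m along the optical axis (not along the pixel's ray), 0 where there is no reading.
- bot.calibration(name): a dict with "K" (3x3 intrinsics, pixels), "cam_to_world" (4x4, takes a point from camera to world coordinates). Camera axes: x right, y down, z forward; pixel columns grow to the right and rows downward; lengths in m; the calibration is good to about 2 mm. The wrist camera is an equidistant fisheye: a pixel r from the principal point sees the ray r / f radians off the axis. A picture is of the moment at which its call begins: read the wrist's pose just before it. calibration takes no time and is no camera call; for the wrist camera it gives the pose at the moment of the call.
A pose or a line that the arm cannot do raises bot.Unreachable and nothing moves.
- bot.close_job(): hands the job in, once; it reports no verdict.
Readings, each from a call of its own:
- bot.get_clock(): time.
- bot.get_qpos(): joint angles.
- bot.get_dq(): joint speeds.
- bot.get_joint_torque(): joint torques, N m.
- bot.get_position(): TCP position.
- bot.get_ee_rot(): TCP orientation.
- bot.get_contact_force(): force on the tool from outside, world axes, zero at the start.
- bot.get_moment(): the same for the moment, N m.
- bot.get_width(): finger opening in m.
Only numpy, scipy, OpenCV 4.12 (cv2) and the standard library are available. Lean on these libraries where they do the work, as an engineer would, in place of code of your own. Each camera call takes 0.05 s, during which the arm holds its last target.

TASK

Make the kitchen shredder ready to run: slide its guard plate fully shut over the shredding drum, then take the key with the flat paddle handle out of the wooden key block and push its tongue straight into the interlock slot, which the shut guard leaves free in its window, until the key is fully home, and let go. Leave the knob-handled key (it belongs to another machine) in the block and do not disturb the other things on the dresser.

Things in the scene. Friction and masses are not known exactly. Their poses are not given: they have to be found in the camera images.
- shredder: fixed shredder: white wedge housing under a deck that slopes down to the robot's left, 180 mm along the slope, 190 mm wide, 95 mm high at its middle. In deck coordinates the deck spans x -90 to 90, y -55 to 135 mm; drum opening 84 x 56 mm centred at y = 85; steel rails along y at x = -68 and 68 stand 13 mm above the deck. Origin: centre of the underside; x to the right, y away from the robot, z up
- deck: interlock slot in the shredder's sloping deck. Origin: centre of the slot's mouth, on the deck surface. z: square out of the deck, 35 degrees from vertical, up and to the robot's left; x: up the slope, to the right; y: level, roughly away from the robot. Slot 9 mm along x, 44 mm along y, 45 mm deep along -z, flat black border. While the guard is open its plate covers the slot
- guard (a joint): slide of the bare steel guard plate along deck y, in m: 0 fully shut at its stop, up to 0.085 open (to deck -y, towards the robot). Stays where left; takes about 3 N. Plate 120 mm (x) by 180 mm (y), 6 mm thick, upper face 8 mm above the deck. Its window, 48 mm (x) by 76 mm (y), is centred on the slot when shut
- guard_lug (a point): centre of the black grip block on the guard plate: 40 mm along deck x, 20 mm along deck y, 34 mm tall from the plate's upper face. This point is 25 mm above the deck; it moves with the guard and with the guard shut lies at deck x = 0, y = 85 mm. Can be pushed or gripped
- paddle_key: key that fits, standing in the block, 0.12 kg. Origin: middle of the tongue's tip; z to the handle. Steel tongue 6 (x) x 40 (y) x 40 mm (z), last 12 mm tapered to 2.4 x 30; black shoulder 32 x 60 mm, z = 40 to 50, rests on block or deck; flat paddle handle 18 (x) x 50 (y), z = 50 to 95. Half turn about z makes no difference. Home: z along deck z, origin at deck z = -40 mm
- knob_key: the other key, a black mushroom knob (42 mm across) for a handle, shoulder 32 x 66 mm, tongue 52 mm wide (too wide for the slot), 95 mm tall in all; stands in the other place of the wooden block. Origin: middle of the tongue's tip, z up. Leave it
- key_block: fixed wooden block 66 (x) x 150 (y) x 50 mm with two slots, each 10 mm (x) by 56 mm (y), 42 mm deep, at y = +40 and -40 mm; a key stands in each, which in which varies. Origin: centre of the underside
- tin: food tin, 57 mm across, 72 mm tall, left back; origin at the centre of its underside; leave it
- jar: glass jar with black lid, 63 mm across, 94 mm tall, left back; origin at the centre of its underside; leave it
- timer: kitchen timer, 72 mm across, 62 mm tall, back; origin at the centre of its underside; leave it
- lemon: lemon, 87 x 58 x 57 mm, right back; origin under its centre; leave it
- matchbox: matchbox, 53 x 35 x 14 mm, front, between block and shredder; origin at the centre of its underside; leave it
- mill: glass salt mill with grey top, 44 mm across, 90 mm tall, between block and shredder; origin at the centre of its underside; leave it

How it is judged (in metres and radians):
On the way, in this order (a step that is already met when the one before it is completed fails the run):
1. the guard is slid fully shut (within 4 mm) (value of joint guard below 0.004 m), for 0.2 s.
2. the paddle key's tongue is fully home in the interlock slot (z of paddle_key in the frame of deck below -0.0365 m and x of paddle_key in the frame of deck between -0.005 and 0.005 m and y of paddle_key in the frame of deck between -0.006 and 0.006 m and angle between the z axis of paddle_key and the z axis of deck, either way round below 0.12 rad), for 0.2 s.
At the end, for the whole second after the job is handed in: The guard is within 4 mm of fully shut, and the paddle key stands still in the deck's slot with its tongue tip at least 36.5 mm below the deck's surface (40 mm is fully home), within 5 mm (x) and 6 mm (y) of the slot's centre, its axis within 7 degrees of the slot's (all of step 2 and value of joint guard below 0.004 m and linear speed of paddle_key below 0.02 m/s); the robot touches nothing.
It fails at once if the knob-handled key is moved more than 30 mm from its place (distance of knob_key from where it was at the start of the episode above 0.03 m).
It fails at once if a bystander (tin, jar, timer, lemon, matchbox, mill) is moved more than 40 mm (distance of any of tin, jar, timer, lemon, matchbox, mill from where it was at the start of the episode above 0.04 m).
It also fails if it takes over 59 s, if anything falls off the work surface, if the arm or the gripper's body presses on something with over 40 N, if the wrist force passes 120 N, or if a joint passes its speed limit or range.

## Working session

There is one attempt and no reset: what is moved stays moved. The work goes in short steps, each a Python script; the robot and the scene stay as the last script left them, time stands still between calls to the robot, and variables do not carry over. Pictures are saved under pics/ and viewed, and the job is handed in when it is done.

```bash
ls; mkdir -p pics; python3 - <<'E'
from station import bot
import cv2,numpy as np
for n in("top","side"):
    im,d=bot.camera(n); cv2.imwrite(f"pics/{n}0.png",im[:,:,::-1]); np.save(f"pics/{n}0.npy",d)
    c=bot.calibration(n); print(n,np.round(c["K"],1).tolist(),np.round(c["cam_to_world"],3).tolist())
print(bot.get_clock(),bot.tip_reach,bot.get_position(),bot.get_ee_rot(),bot.get_width())
E
```

```text
pics
top [[511.8, 0.0, 317.2], [0.0, 511.8, 238.7], [0.0, 0.0, 1.0]] [[-0.02, -0.99, 0.136, 0.337], [-1.0, 0.019, -0.008, 0.033], [0.005, -0.136, -0.991, 1.182], [0.0, 0.0, 0.0, 1.0]]
side [[581.8, 0.0, 318.2], [0.0, 581.8, 238.2], [0.0, 0.0, 1.0]] [[-0.952, -0.181, 0.248, 0.216], [-0.306, 0.498, -0.812, 0.969], [0.023, -0.848, -0.529, 0.705], [0.0, 0.0, 0.0, 1.0]]
0.1 0.014 [ 0.14812092 -0.52923334  0.24421651] [-1.79883050e+02 -1.31892656e-02  1.56305108e+01] 0.08536565120864391
```

View pics/top0.png

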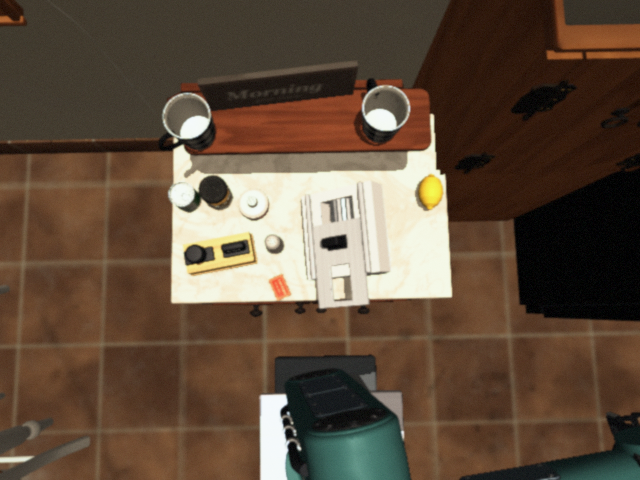

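View pics/side0.png

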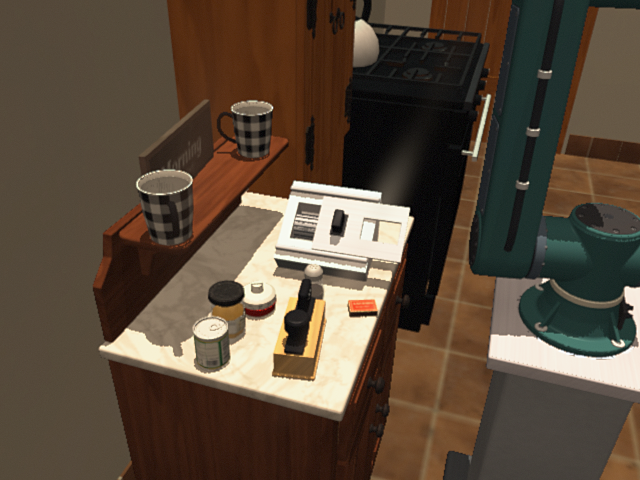

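Top: block at about (220,253) with the knob key left (195,254) and paddle key right (235,246). The shredder is at about (345,235), its lug at (333,242). I'll zoom in and use the depth.

```bash
cat > h.py <<'E'
import numpy as np,cv2
from station import bot
def cloud(n,d):
    c=bot.calibration(n);K=c["K"];T=np.array(c["cam_to_world"])
    v,u=np.mgrid[:480,:640]
    P=np.stack([(u-K[0][2])/K[0][0]*d,(v-K[1][2])/K[1][1]*d,d],-1)
    W=P@T[:3,:3].T+T[:3,3]; W[d==0]=np.nan
    return W
E
python3 - <<'E'
from h import *
im=cv2.imread("pics/top0.png");s=cv2.imread("pics/side0.png")
cv2.imwrite("pics/topz.png",cv2.resize(im[170:320,165:405],None,fx=3.3,fy=3.3,interpolation=cv2.INTER_CUBIC))
cv2.imwrite("pics/sidez.png",cv2.resize(s[170:390,180:420],None,fx=2.7,fy=2.7,interpolation=cv2.INTER_CUBIC))
W=cloud("top",np.load("pics/top0.npy"))
np.set_printoptions(precision=3,suppress=True,linewidth=150)
for u,v in [(300,285),(195,254),(235,246),(235,240),(220,245),(220,265),(190,270),(333,242),(340,265),(318,290),(357,290),(355,250),(378,220),(307,220),(340,285),(273,242),(279,287)]: print(u,v,W[v,u])
E
```

```text
300 285 [ 0.393  0.065 -0.002]
195 254 [0.458 0.282 0.107]
235 246 [0.473 0.198 0.109]
235 240 [0.493 0.207 0.052]
220 245 [0.483 0.241 0.047]
220 265 [0.438 0.239 0.053]
190 270 [0.428 0.306 0.052]
333 242 [ 0.474 -0.008  0.135]
340 265 [ 0.429 -0.024  0.093]
318 290 [0.378 0.024 0.07 ]
357 290 [ 0.374 -0.056  0.123]
355 250 [ 0.457 -0.054  0.127]
378 220 [ 0.518 -0.103  0.136]
307 220 [0.533 0.045 0.063]
340 285 [ 0.391 -0.027 -0.002]
273 242 [0.482 0.119 0.089]
279 287 [0.389 0.113 0.011]
```

View pics/topz.png

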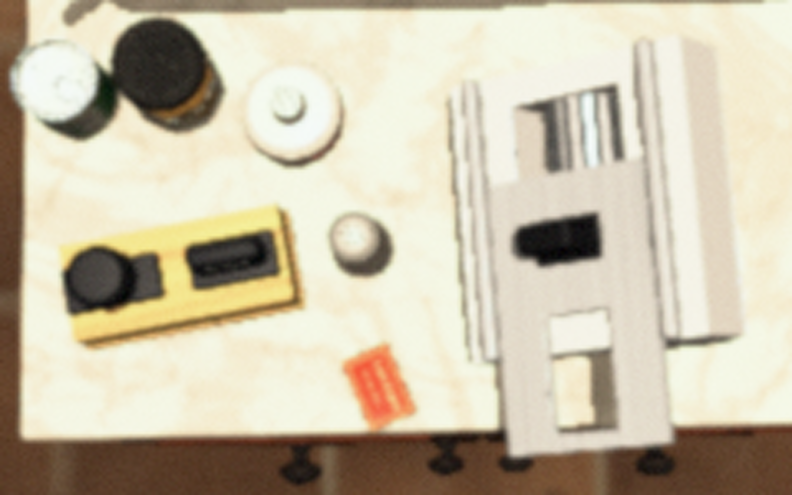

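View pics/sidez.png

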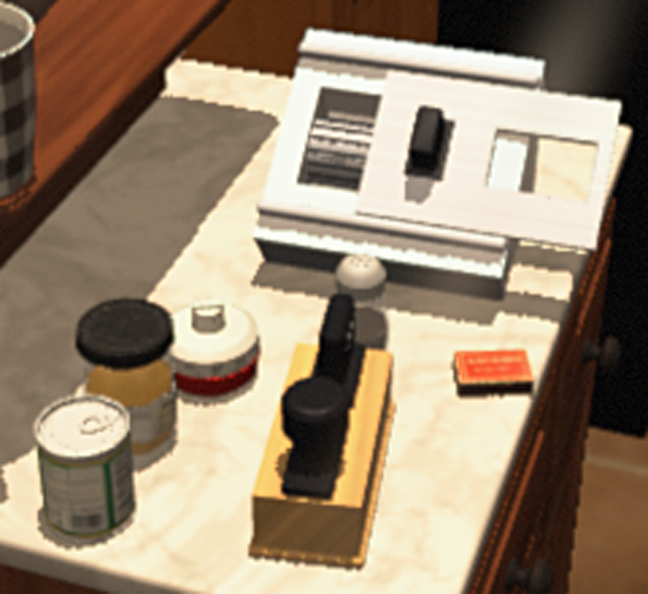

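```bash
cat >> h.py <<'E'
def Rz(a):
    a=np.radians(a);return np.array([[np.cos(a),-np.sin(a),0],[np.sin(a),np.cos(a),0],[0,0,1]])
S=np.sin(np.radians(35));C=np.cos(np.radians(35))
RD=np.array([[C,0,-S],[0,1,0],[S,0,C]]) # columns: deck x,y,z in shredder frame
E
python3 - <<'E'
from h import *
np.set_printoptions(precision=4,suppress=True,linewidth=150)
for n in("top","side"):
    W=cloud(n,np.load(f"pics/{n}0.npy")).reshape(-1,3)
    m=(W[:,0]>.3)&(W[:,0]<.66)&(W[:,1]>-.16)&(W[:,1]<.1)&(W[:,2]>.03)&(W[:,2]<.2)
    P=W[m]
    rng=np.random.default_rng(0);best=0
    for _ in range(3000):
        a,b,c=P[rng.choice(len(P),3,False)]
        N=np.cross(b-a,c-a);l=np.linalg.norm(N)
        if l<1e-3: continue
        N/=l; N*=np.sign(N[2])
        if abs(np.degrees(np.arccos(N[2]))-35)>6: continue
        k=(abs((P-a)@N)<.0025)
        if k.sum()>best: best=k.sum();bk=k
    Q=P[bk];c=Q.mean(0);N=np.linalg.svd(Q-c)[2][2];N*=np.sign(N[2])
    print(n,len(P),best,c,N,"tilt",np.degrees(np.arccos(N[2])),"yaw of downslope-90", np.degrees(np.arctan2(N[1],N[0]))-90)
E
```

```text
top 9232 3047 [ 0.4462 -0.0255  0.1056] [-0.044   0.58    0.8135] tilt 35.56483575883811 yaw of downslope-90 4.334753375479252
side 9546 3283 [ 0.4408 -0.0196  0.1019] [-0.0375  0.5758  0.8168] tilt 35.23858256906032 yaw of downslope-90 3.729689622101489
```

```bash
cat >> h.py <<'E'
def deckpose(yaw,o):  # o: slot mouth world
    return Rz(yaw-90)@RD,np.array(o)
def deck_ortho(n,im,W,yaw,o,sc=3):
    R,o=deckpose(yaw,o)
    X=(W.reshape(-1,3)-o)@R
    return X
E
python3 - <<'E'
from h import *
np.set_printoptions(precision=4,suppress=True,linewidth=150)
from scipy.optimize import minimize
from scipy.spatial import cKDTree
# model points-> use predicted height classification
Ws=[cloud(n,np.load(f"pics/{n}0.npy")).reshape(-1,3) for n in("top","side")]
for W,n in zip(Ws,("top","side")):
    yaw=4
    X=deck_ortho(n,None,W,yaw,[.43,-.025,.095])*1000
    im=cv2.cvtColor(cv2.imread(f"pics/{n}0.png"),cv2.COLOR_BGR2RGB).reshape(-1,3)
    # raster x -130..130 , y -150..200 ; 2px/mm
    H=np.full((700,520),np.nan);I=np.zeros((700,520,3),np.uint8)
    ok=np.isfinite(X).all(1)&(abs(X[:,0])<128)&(X[:,1]>-148)&(X[:,1]<198)&(X[:,2]>-60)&(X[:,2]<70)
    for (x,y,z),c in zip(X[ok],im[ok]):
        u=int((x+130)*2);v=int((200-y)*2)
        cv2.rectangle(I,(u-2,v-2),(u+2,v+2),tuple(int(t) for t in c),-1)
        cv2.rectangle(H,(u-2,v-2),(u+2,v+2),float(z),-1)
    Hc=cv2.applyColorMap(np.uint8(np.clip(np.nan_to_num(H,nan=-40)+40,0,100)*2.5),cv2.COLORMAP_JET)
    V=np.hstack([I[:,:,::-1],Hc])
    for t in range(-120,130,20):
        for b in (0,520): cv2.line(V,(b+(t+130)*2,0),(b+(t+130)*2,700),(255,255,255) if t else (0,0,255),1) if t%40==0 else 0
    for t in range(-140,200,20):
        if t%40==0: cv2.line(V,(0,(200-t)*2),(1040,(200-t)*2),(255,255,255) if t else (0,0,255),1)
    cv2.imwrite(f"pics/ortho_{n}.png",cv2.resize(V,(800,538)))
    # plate heights
    Y=X[ok]
    m=(abs(Y[:,0])<50)&(Y[:,1]>-80)&(Y[:,1]<40)
    print(n,np.histogram(Y[m,2],bins=np.arange(-10,50,2)))
E
```

```text
top (array([  1,   2,   7,  42,  87,  70,  49, 291, 634, 520, 118,  15,   5,   2,   1,   2,   4,   1,   2,   1,   2,   4,   1,   8,   5,   8,   1,   0,
         0]), array([-10,  -8,  -6,  -4,  -2,   0,   2,   4,   6,   8,  10,  12,  14,  16,  18,  20,  22,  24,  26,  28,  30,  32,  34,  36,  38,  40,  42,  44,
        46,  48]))
side (array([  0,   7,   8,  35,  79,  91,  78, 244, 634, 610, 302,  55,  10,   4,   2,   4,   3,   3,   3,   5,   4,   6,   5,   4,  17,   8,  11,   1,
         0]), array([-10,  -8,  -6,  -4,  -2,   0,   2,   4,   6,   8,  10,  12,  14,  16,  18,  20,  22,  24,  26,  28,  30,  32,  34,  36,  38,  40,  42,  44,
        46,  48]))
```

View pics/ortho_top.png

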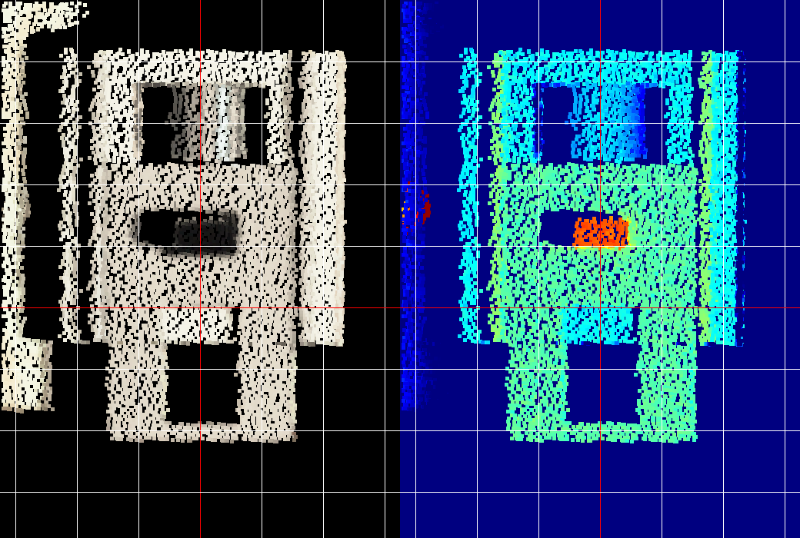

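View pics/ortho_side.png

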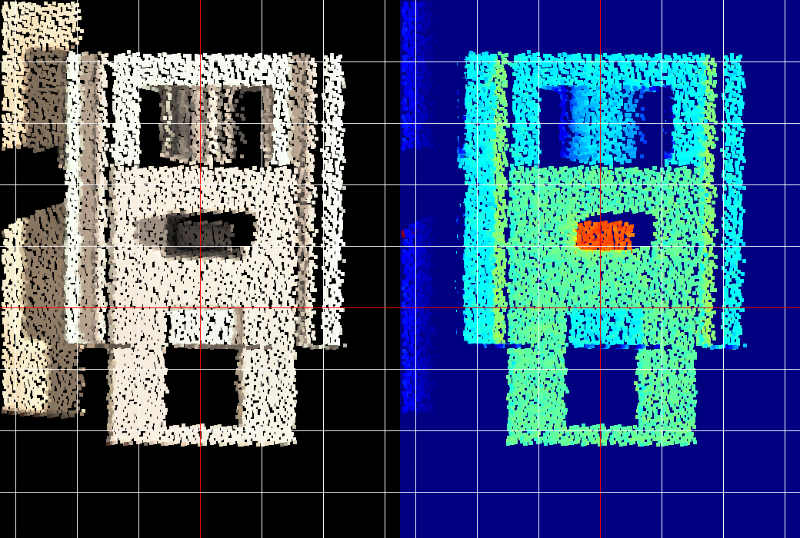

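```bash
cat > fit.py <<'E'
from h import *
np.set_printoptions(precision=2,suppress=True,linewidth=160)
def edges(X,ax,sl,lo,hi,side):
    # X mm deck pts; extreme along ax for slices along other axis in sl
    o=1-ax;out=[]
    for s in sl:
        m=(X[:,o]>s-2.5)&(X[:,o]<s+2.5)&(X[:,ax]>lo)&(X[:,ax]<hi)
        if m.sum()<4: continue
        v=np.sort(X[m,ax]); out.append((s,v[-1] if side>0 else v[0]))
    return np.array(out)
def report(n,W,yaw,o,guard=67):
    X=deck_ortho(n,None,W.reshape(-1,3),yaw,o)*1000
    X=X[np.isfinite(X).all(1)]
    D=X[(abs(X[:,2])<5)]; P=X[(X[:,2]>5)&(X[:,2]<11)]; L=X[(X[:,2]>30)&(X[:,2]<50)&(abs(X[:,0])<60)&(abs(X[:,1]-50)<100)]
    T=X[(X[:,2]>-6)&(X[:,2]<16)]
    def pr(name,E,exp):
        if len(E)<3: print(name,"few");return
        k,b=np.polyfit(E[:,0],E[:,1],1); r=np.median(E[:,1])
        print(n,name,"med %.1f exp %s slope %.2f deg sd %.1f"%(r,exp,np.degrees(np.arctan(k)),np.std(E[:,1]-k*E[:,0]-b)))
    pr("far y",edges(T,1,range(-60,61,5),100,160,1),135)
    pr("near y",edges(T,1,[-85,-80,-75,75,80,85],-75,0,-1),-55)
    pr("right x",edges(T,0,range(-50,131,5),75,110,1),90)
    pr("left x",edges(T,0,range(-50,131,5),-110,-75,-1),-90)
    pr("plate R",edges(T,0,range(-110,-62,5),30,80,1),60)
    pr("plate L",edges(T,0,range(-110,-62,5),-80,-30,-1),-60)
    pr("plate near",edges(T,1,range(-55,56,5),-140,-90,-1),"-g-45?")
    print("lug top",np.median(L,0),np.percentile(L,[2,98],0), "deck z",np.median(D[abs(D[:,0])<85][:,2]),"plate z",np.median(P[:,2]))
E
python3 - <<'E'
from fit import *
R,_=deckpose(4,[0,0,0]); o=np.array([.43,-.025,.095])+R@np.array([.002,.031,0]); print(o)
for yaw in (4,):
  for n in("top","side"): report(n,cloud(n,np.load(f"pics/{n}0.npy")),yaw,o)
E
```

```text
[ 0.46 -0.02  0.1 ]
top far y med 135.2 exp 135 slope -0.38 deg sd 0.8
top near y med -53.9 exp -55 slope -0.32 deg sd 0.4
top right x med 90.4 exp 90 slope 0.14 deg sd 0.6
top left x med -91.2 exp -90 slope 0.12 deg sd 1.3
top plate R med 59.2 exp 60 slope 0.23 deg sd 0.5
top plate L med -61.9 exp -60 slope 0.41 deg sd 0.8
top plate near med -117.2 exp -g-45? slope -0.47 deg sd 0.6
lug top [ 3.53 16.02 40.64] [[-17.36   6.97  31.73]
 [ 19.71  25.95  44.47]] deck z -0.43844708239762903 plate z 7.80076971434223
side far y med 132.9 exp 135 slope 0.12 deg sd 1.3
side near y med -56.0 exp -55 slope -0.29 deg sd 0.3
side right x med 90.0 exp 90 slope 0.27 deg sd 1.1
side left x med -93.2 exp -90 slope 0.45 deg sd 1.5
side plate R med 59.2 exp 60 slope 0.46 deg sd 0.5
side plate L med -60.9 exp -60 slope 0.29 deg sd 0.5
side plate near med -119.8 exp -g-45? slope -0.40 deg sd 0.5
lug top [-3.48 13.55 40.64] [[-20.38   4.96  30.87]
 [ 17.41  23.64  45.51]] deck z -0.1477377348094973 plate z 8.138750779702114
```

```bash
python3 - <<'E'
from fit import *
for n in("top","side"):
    W=cloud(n,np.load(f"pics/{n}0.npy"));im=cv2.imread(f"pics/{n}0.png")
    roi=(W[...,0]>.36)&(W[...,0]<.56)&(W[...,1]>.145)&(W[...,1]<.34)
    hsv=cv2.cvtColor(im,cv2.COLOR_BGR2HSV)
    for nm,m in [("block",roi&(abs(W[...,2]-.049)<.008)),("woodtop",roi&(abs(W[...,2]-.05)<.006)&(hsv[...,1]>90)&(hsv[...,2]>120)),("paddle",roi&(W[...,2]>.092)&(W[...,2]<.12)&(W[...,1]<.245)),("knob",roi&(W[...,2]>.092)&(W[...,2]<.12)&(W[...,1]>.245)),
      ("shoulder",roi&(abs(W[...,2]-.06)<.005)&(hsv[...,2]<90))]:
        p=W[m]; 
        if len(p)<5: print(n,nm,len(p));continue
        r=cv2.minAreaRect((p[:,:2]*1000).astype(np.float32)); print(n,nm,len(p),"ctr %.1f %.1f size %.1f %.1f ang %.1f"%(r[0]+r[1]+(r[2],)),"z %.1f"%(np.median(p[:,2])*1000), "mean",p[:,:2].mean(0)*1000)
    z=W[...,2][(W[...,0]>.4)&(W[...,0]<.43)&(W[...,1]>.1)&(W[...,1]<.14)];print("table z",np.median(z)*1000)
R,_=deckpose(3.7,[0,0,0]);o=np.array([.459,-.0205,.095])
np.set_printoptions(precision=3,suppress=True)
from scipy.spatial.transform import Rotation as Ro
for s in(1,-1):
    Rt=np.stack([-s*R[:,1]*-1 if 0 else np.cross(s*R[:,0],-R[:,2]),s*R[:,0],-R[:,2]],1)
    e=Ro.from_matrix(Rt).as_euler('xyz',degrees=True)
    print(s,e,np.linalg.det(Rt))
    for d in ([0,0,.028],[0,0,.12],[0,-.03,.03],[0,-.03,.12],[0,.08,.03]):
        print(d,o+R@d,bot.ik(list(o+R@d),list(e)))
E
```

```text
top block 1212 ctr 493.6 231.4 size 113.7 184.5 ang 10.1 z 50.0 mean [468.07 236.14]
top woodtop 1046 ctr 466.5 243.9 size 64.8 150.0 ang 10.1 z 50.0 mean [463.52 237.08]
top paddle 203 ctr 474.1 204.7 size 18.9 49.5 ang 7.8 z 103.4 mean [473.3  204.13]
top knob 307 ctr 460.0 284.5 size 40.9 40.2 ang 45.3 z 104.2 mean [459.33 283.72]
top shoulder 209 ctr 466.1 247.2 size 28.7 139.6 ang 10.0 z 60.5 mean [462.17 240.13]
table z 3.3615058009687226
side block 1327 ctr 492.2 233.0 size 115.2 185.8 ang 9.9 z 50.4 mean [460.81 258.98]
side woodtop 1027 ctr 465.5 244.1 size 66.4 154.6 ang 9.8 z 50.8 mean [458.55 251.91]
side paddle 235 ctr 472.0 206.4 size 18.5 51.2 ang 9.0 z 103.8 mean [470.12 211.52]
side knob 450 ctr 457.5 288.5 size 40.3 39.9 ang 19.1 z 104.3 mean [456.14 291.68]
side shoulder 394 ctr 465.2 247.7 size 31.7 147.2 ang 10.4 z 60.4 mean [456.86 279.42]
table z 2.564968656471267
1 [145.    0.    3.7] 1.0
[0, 0, 0.028] [ 0.458 -0.004  0.118] [ 14.441   2.54  102.712 -34.549  83.549 107.462]
[0, 0, 0.12] [0.455 0.048 0.193] [ 20.5     1.025  95.122 -33.417  94.423 107.32 ]
[0, -0.03, 0.03] [ 0.428 -0.005  0.12 ] [ 15.303  -1.162 106.252 -34.388  84.153 108.06 ]
[0, -0.03, 0.12] [0.425 0.046 0.193] [ 21.566  -2.511  98.615 -33.232  95.041 108.185]
[0, 0.08, 0.03] [0.538 0.002 0.12 ] [ 13.016  11.853  92.052 -34.699  83.873 105.55 ]
-1 [-145.     0.  -176.3] 1.0
[0, 0, 0.028] [ 0.458 -0.004  0.118] [ 14.441   2.54  102.712 -34.549  83.549 -72.538]
[0, 0, 0.12] [0.455 0.048 0.193] [ 20.5     1.025  95.122 -33.417  94.423 -72.68 ]
[0, -0.03, 0.03] [ 0.428 -0.005  0.12 ] [ 15.303  -1.162 106.252 -34.388  84.153 -71.94 ]
[0, -0.03, 0.12] [0.425 0.046 0.193] [ 21.566  -2.511  98.615 -33.232  95.041 -71.815]
[0, 0.08, 0.03] [0.538 0.002 0.12 ] [ 13.016  11.853  92.052 -34.699  83.873 -74.45 ]
```

Measurements agree with the nominal sizes: the plate sits at deck z≈8, the lug top at ≈41, and the block's long axis gives a key position within 1 mm of the direct one. Next I'll push the guard shut.

```bash
cat >> h.py <<'E'
from scipy.spatial.transform import Rotation as Ro
YAW=3.7; O=np.array([.459,-.0205,.095])
def dR(s=-1,yaw=None):
    R,_=deckpose(YAW if yaw is None else yaw,[0,0,0])
    return R,list(Ro.from_matrix(np.stack([np.cross(s*R[:,0],-R[:,2]),s*R[:,0],-R[:,2]],1)).as_euler('xyz',degrees=True))
def dp(x,y,z):
    R,_=dR(); return list(O+R@(np.array([x,y,z])/1000))
E
python3 - <<'E'
from h import *
np.set_printoptions(precision=3,suppress=True)
R,e=dR()
bot.gripper_close(); print(bot.get_clock(),bot.get_width())
bot.goto(dp(0,-28,230),e); print(bot.get_clock(),bot.get_position())
bot.movel(dp(0,-28,32),feed=.2,f_stop=12); print(bot.get_clock(),(bot.get_position()-O)@R,bot.get_contact_force())
r=bot.movel(dp(0,78,32),feed=.07,f_stop=20)
print(r,bot.get_clock(),(np.array(bot.get_position())-O)@R*1000,bot.get_contact_force()@R)
im,d=bot.camera("side"); cv2.imwrite("pics/side1.png",im[:,:,::-1]); 
E
```

```text
0.8667 8.269366575620748e-06
3.35 [0.423 0.109 0.283]
4.4917 [ 0.    -0.027  0.033] [0.82  0.294 0.341]
True 5.7333 [-0.225 65.307 31.337] [-0.797  0.67   0.193]
```

View pics/side1.png

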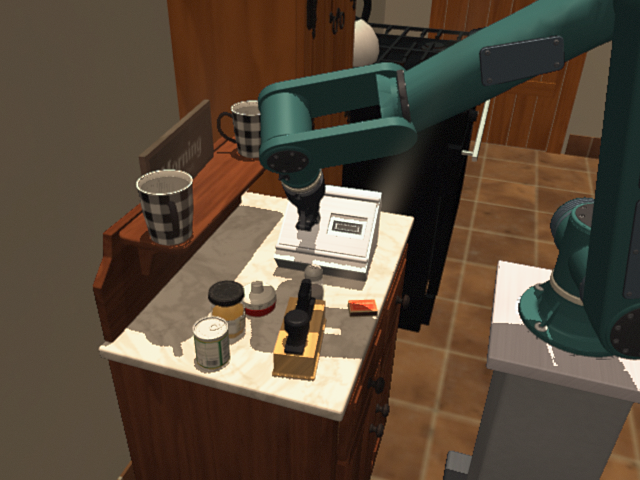

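The guard stopped firmly at deck y≈65 (64 expected). The slot with its black border now shows in the window at (345,228). I'll back off and look at it closely.

```bash
python3 - <<'E'
from h import *
np.set_printoptions(precision=3,suppress=True)
R,e=dR()
bot.movel(dp(0,58,32),feed=.15)
bot.movel(dp(0,50,160),feed=.3); bot.open_gripper()
bot.movel(dp(0,0,170),feed=.3)
c=bot.calibration("wrist");im,d=bot.camera("wrist");cv2.imwrite("pics/w2.png",im[:,:,::-1]);np.savez("pics/w2.npz",im=im,d=d,T=c["cam_to_world"],K=c["K"])
for n in("top","side"):
    im,d=bot.camera(n); cv2.imwrite(f"pics/{n}2.png",im[:,:,::-1]); np.save(f"pics/{n}2.npy",d)
print({k:np.round(v,3).tolist() if hasattr(v,'__len__') else v for k,v in c.items()},bot.get_clock())
E
```

```text
{'K': [[371.648, 0.0, 319.545], [0.0, 371.648, 238.517], [0.0, 0.0, 1.0]], 'cam_to_world': [[-0.054, 0.938, 0.342, 0.366], [0.817, 0.238, -0.524, 0.146], [-0.574, 0.251, -0.78, 0.342], [0.0, 0.0, 0.0, 1.0]]} 7.8583
```

View pics/w2.png

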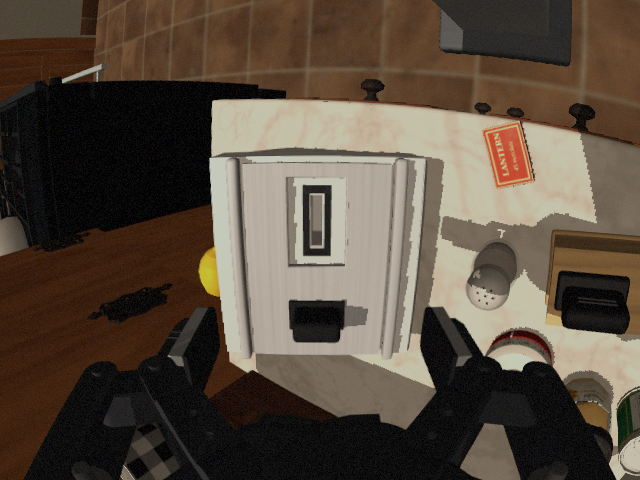

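View pics/top2.png

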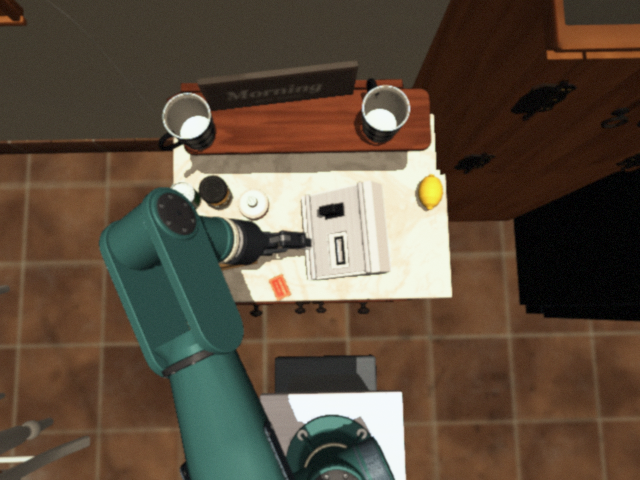

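View pics/side2.png

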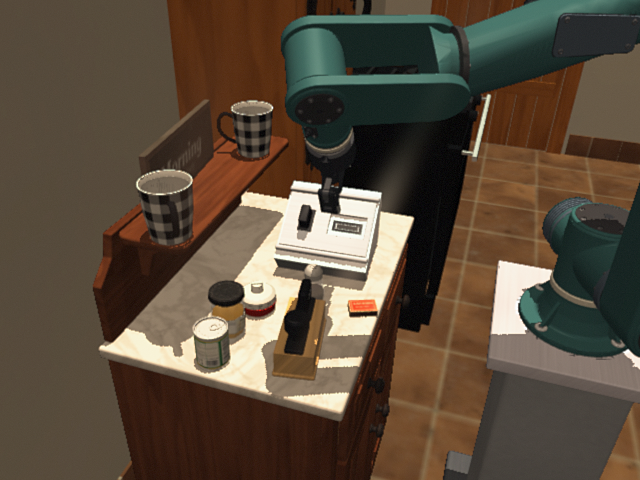

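The wrist picture shows the slot with its black border at about (317,220), centred in the window, and the lug at (316,322). I'll rectify it onto the deck plane to measure the slot.

```bash
cat >> h.py <<'E'
def rectify(npz,o,R,hx=70,y0=-70,y1=120,sc=4):
    z=np.load(npz);T=z["T"];K=z["K"]
    xs=np.arange(-hx,hx,1/sc);ys=np.arange(y1,y0,-1/sc)
    X,Y=np.meshgrid(xs,ys)
    P=o+np.stack([X,Y,0*X],-1)/1000@R.T
    p=(P-T[:3,3])@T[:3,:3]
    n=np.linalg.norm(p[...,:2],axis=-1);th=np.arctan2(n,p[...,2]);r=th/n*K[0,0]
    return cv2.remap(z["im"],(p[...,0]*r+K[0,2]).astype(np.float32),(p[...,1]*r+K[1,2]).astype(np.float32),cv2.INTER_CUBIC)
E
python3 - <<'E'
from h import *
R,e=dR()
I=rectify("pics/w2.npz",O,R,hx=70,y0=-60,y1=90,sc=4)[:,:,::-1].copy()
g=cv2.cvtColor(I,cv2.COLOR_BGR2GRAY).astype(float)
# profiles
def X(i): return -70+i/4
def Y(i): return 90-i/4
for y in (-15,-5,5,15):
    row=g[int((90-y)*4)-6:int((90-y)*4)+6].mean(0); dr=np.gradient(cv2.GaussianBlur(row[None],(9,1),0)[0])
    pk=[(round(X(i),1),round(dr[i])) for i in range(120,440) if abs(dr[i])>3 and abs(dr[i])==abs(dr[max(i-5,0):i+6]).max()]
    print("y",y,pk)
for x in (-11,0,11):
    col=g[:,int((x+70)*4)-5:int((x+70)*4)+5].mean(1); dr=np.gradient(cv2.GaussianBlur(col[None],(9,1),0)[0])
    pk=[(round(Y(i),1),round(dr[i])) for i in range(140,590) if abs(dr[i])>3 and abs(dr[i])==abs(dr[max(i-5,0):i+6]).max()]
    print("x",x,pk)
for t in (-24,0,24): cv2.line(I,((t+70)*4,0),((t+70)*4,600),(0,0,255),1)
for t in (-38,-22,0,22,38): cv2.line(I,(0,(90-t)*4),(560,(90-t)*4),(0,0,255),1)
cv2.imwrite("pics/rect2.png",I)
E
```

```text
y -15 [(-22.8, 8), (-21.0, 6), (-9.0, -21), (-3.5, 25), (-1.2, -12), (6.2, -6), (9.5, -17), (14.8, 27), (21.2, -13), (26.2, -5), (28.2, 11)]
y -5 [(-9.0, -21), (-3.5, 23), (-1.2, -13), (9.5, -19), (14.8, 31), (22.2, -14), (28.2, 14)]
y 5 [(-20.5, 3), (-8.8, -23), (-3.5, 23), (-1.2, -15), (6.2, -5), (9.2, -14), (14.8, 31), (20.5, -10), (28.5, 12)]
y 15 [(-22.5, 4), (-20.8, 4), (-8.8, -26), (-3.5, 21), (-1.2, -25), (7.5, 8), (9.2, -13), (14.8, 24), (20.8, -14), (28.5, 10)]
x -11 [(40.2, -17), (38.2, 16), (-37.0, -4), (-50.2, 11), (-55.2, -16)]
x 0 [(40.5, -14), (38.2, 23), (30.8, -23), (24.0, 20), (21.0, -14), (8.2, 6), (-24.2, -26), (-31.0, 28), (-37.0, -5), (-50.2, 17), (-55.2, -17)]
x 11 [(40.2, -15), (38.0, 19), (30.8, -23), (-31.0, 27), (-36.8, -6), (-50.2, 16), (-55.2, -16)]
```

View pics/rect2.png

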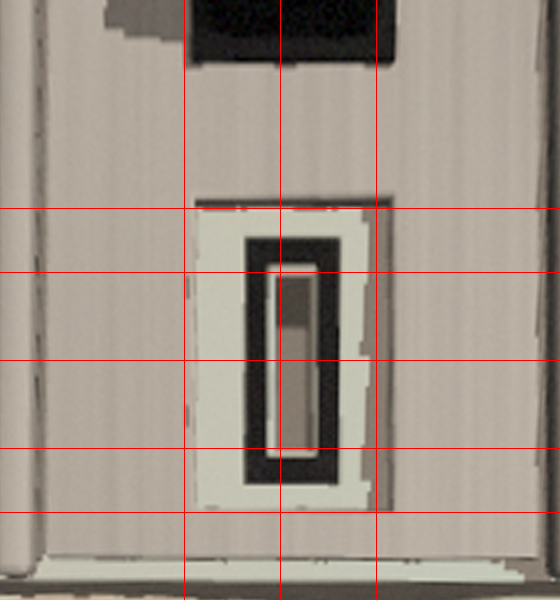

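```bash
python3 - <<'E'
from fit import *
for n in("top","side"): report(n,cloud(n,np.load(f"pics/{n}2.npy")),YAW,O)
E
```

```text
top far y med 137.0 exp 135 slope -0.32 deg sd 0.7
top near y med -52.1 exp -55 slope -0.27 deg sd 0.5
top right x med 94.0 exp 90 slope 0.21 deg sd 0.6
top left x med -87.7 exp -90 slope 0.31 deg sd 2.0
plate R few
plate L few
plate near few
lug top [ 7.58 85.93 38.99] [[-14.26  77.29  30.78]
 [ 24.4   96.67  42.55]] deck z 0.48230833216862545 plate z 7.296861606538188
side far y med 134.5 exp 135 slope 0.32 deg sd 0.7
side near y med -54.2 exp -55 slope -0.09 deg sd 0.4
side right x med 93.7 exp 90 slope -0.05 deg sd 0.9
side left x med -88.8 exp -90 slope 0.15 deg sd 1.6
plate R few
plate L few
plate near few
lug top [ 1.05 83.85 39.5 ] [[-16.13  75.51  31.17]
 [ 21.34  94.55  44.12]] deck z 0.2889582335026287 plate z 7.7044895245511995
```

My constant O was rounded badly: it is 3 mm off along deck x. The wrist view and both depth clouds agree on about +2.9 mm along deck x and 0–1 mm in y. With the known height of 95 mm this gives O=(0.4599,−0.0228,0.095). Next I'll hover over the key and take a wrist picture.

```bash
sed -i 's/^YAW=.*/YAW=3.5; O=np.array([.4599,-.0228,.095])/' h.py; python3 - <<'E'
from h import *
np.set_printoptions(precision=3,suppress=True)
W=cloud("top",np.load("pics/top0.npy"));m=(W[...,0]>.48)&(W[...,0]<.62)&(W[...,1]>.1)&(W[...,1]<.215)&(W[...,2]>.03)&(W[...,2]<.075)
print("timer",np.percentile(W[m],[2,50,98],0))
for y in(99.5,-80.5): print(y,bot.ik([.4733,.205,.20],[180,0,y]))
q=[bot.ik([.4733,.205,.20],[180,0,y]) for y in(99.5,-80.5)]
y=min(zip(q,(99.5,-80.5)),key=lambda t:abs(t[0][5]-bot.get_qpos()[5]))[1]
print("use",y)
bot.goto([.4733,.205,.20],[180,0,y])
c=bot.calibration("wrist");im,d=bot.camera("wrist");cv2.imwrite("pics/w3.png",im[:,:,::-1]);np.savez("pics/w3.npz",im=im,d=d,T=c["cam_to_world"],K=c["K"])
print(bot.get_clock(),bot.get_position(),bot.get_ee_rot(),c["cam_to_world"])
E
```

```text
timer [[0.484 0.104 0.033]
 [0.57  0.172 0.042]
 [0.61  0.209 0.063]]
99.5 [17.119  1.398 87.454 -0.    91.148  7.619]
-80.5 NoneTraceback (most recent call last):
  File "<stdin>", line 7, in <module>
  File "<stdin>", line 7, in <lambda>
TypeError: 'NoneType' object is not subscriptable
```

```bash
python3 - <<'E'
from h import *
np.set_printoptions(precision=3,suppress=True)
bot.goto([.4733,.205,.20],[180,0,99.5])
c=bot.calibration("wrist");im,d=bot.camera("wrist");cv2.imwrite("pics/w3.png",im[:,:,::-1]);np.savez("pics/w3.npz",im=im,d=d,T=c["cam_to_world"],K=c["K"])
print(bot.get_clock(),bot.get_position(),bot.get_ee_rot())
I=rectify("pics/w3.npz",np.array([.4733,.205,.105]),Rz(9.5),hx=50,y0=-60,y1=60,sc=5)[:,:,::-1].copy()
for t in(-9,0,9): cv2.line(I,((t+50)*5,0),((t+50)*5,600),(0,0,255),1)
for t in(-25,0,25): cv2.line(I,(0,(60-t)*5),(500,(60-t)*5),(0,0,255),1)
cv2.imwrite("pics/r3.png",I)
E
```

```text
9.175 [0.473 0.205 0.2  ] [-179.964    0.03    99.527]
```

View pics/w3.png

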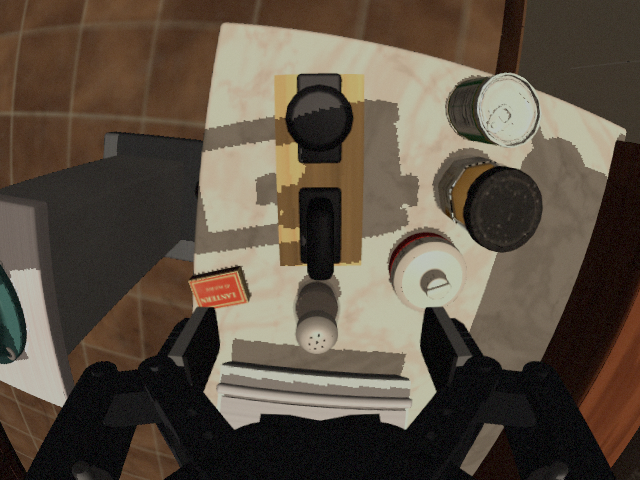

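View pics/r3.png

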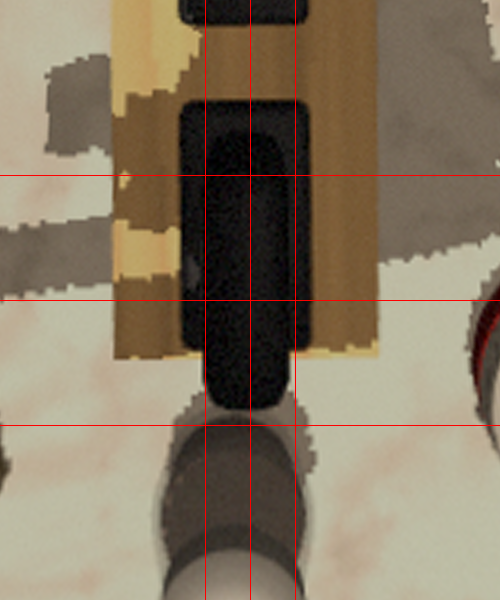

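```bash
python3 - <<'E'
from h import *
z0=.06
I=rectify("pics/w3.npz",np.array([.4733,.205,z0]),Rz(9.5),hx=50,y0=-60,y1=60,sc=5)[:,:,::-1].copy()
J=rectify("pics/w3.npz",np.array([.4733,.205,.05]),Rz(9.5),hx=50,y0=-60,y1=60,sc=5)[:,:,::-1].copy()
for A,xs,ys in((I,(-16,0,16),(-30,0,30)),(J,(-33,0,33),(-35,5))):
    A[:]=np.clip(A.astype(float)*1.6+10,0,255)
    for t in xs: cv2.line(A,((t+50)*5,0),((t+50)*5,600),(0,0,255),1)
    for t in ys: cv2.line(A,(0,(60-t)*5),(500,(60-t)*5),(0,0,255),1)
cv2.imwrite("pics/r3b.png",cv2.resize(np.hstack([I,J]),(800,480)))
E
```

```text
(no output)
```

View pics/r3b.png

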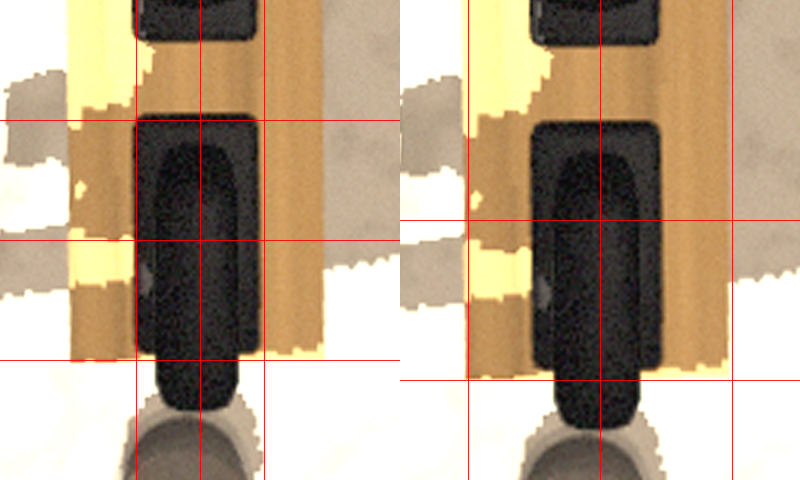

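```bash
python3 - <<'E'
from h import *
np.set_printoptions(precision=3,suppress=True)
e=[180,0,99.9]
bot.movel([.4726,.206,.11],e,feed=.2)
print(bot.movel([.4726,.206,.0785],e,feed=.08,f_stop=12),bot.get_position(),bot.get_contact_force())
bot.gripper_close(); print("w",bot.get_width(),bot.get_position(),bot.get_contact_force(),bot.get_moment())
im,d=bot.camera("side"); cv2.imwrite("pics/s4.png",im[180:380,200:460,::-1].repeat(2,0).repeat(2,1))
print(bot.movel([.4726,.206,.15],e,feed=.12,f_stop=25),bot.get_contact_force(),bot.get_width(),bot.get_clock())
im,d=bot.camera("side"); cv2.imwrite("pics/s5.png",im[180:380,200:460,::-1].repeat(2,0).repeat(2,1))
E
```

```text
False [0.473 0.206 0.078] [-0.512  0.363  0.17 ]
w 0.01742731499132249 [0.473 0.206 0.079] [ 0.149 -0.502  0.452] [-0.036 -0.008  0.008]
False [ 0.157 -0.419 -1.846] 0.017491377404809667 11.7417
```

View pics/s5.png

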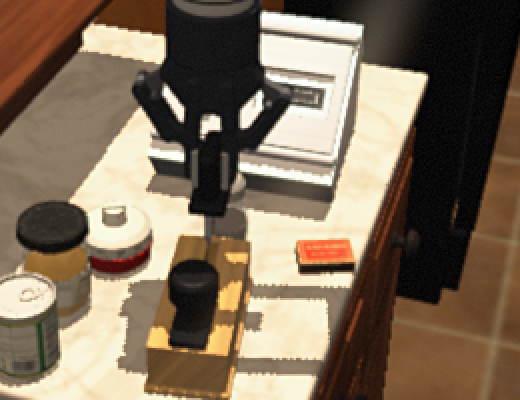

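The key is gripped (17.4 mm wide) and lifted clear, standing upright. Next is the pre-insertion pose above the slot, then a look.

```bash
python3 - <<'E'
from h import *
np.set_printoptions(precision=3,suppress=True)
R,e=dR()
bot.movel([.4726,.206,.23],feed=.3)
bot.goto(dp(0,0,150),e)
bot.movel(dp(0,0,88.5),feed=.15,f_stop=12)
print(bot.get_clock(),(np.array(bot.get_position())-O)@R*1000,bot.get_ee_rot(),e,bot.get_width())
c=bot.calibration("wrist");im,d=bot.camera("wrist");cv2.imwrite("pics/w6.png",im[:,:,::-1]);np.savez("pics/w6.npz",im=im,d=d,T=c["cam_to_world"],K=c["K"])
for n in("top","side"):
    im,d=bot.camera(n); cv2.imwrite(f"pics/{n}6.png",im[:,:,::-1]); np.save(f"pics/{n}6.npy",d)
s=cv2.imread("pics/side6.png");cv2.imwrite("pics/side6z.png",cv2.resize(s[150:300,250:450],None,fx=4,fy=4,interpolation=cv2.INTER_CUBIC))
w=cv2.imread("pics/w6.png");cv2.imwrite("pics/w6z.png",cv2.resize(w[120:420,180:460],None,fx=2,fy=2,interpolation=cv2.INTER_CUBIC))
E
```

```text
14.0333 [ 0.283  0.209 88.788] [-145.007    0.033 -176.534] [np.float64(-145.0), np.float64(0.0), np.float64(-176.5)] 0.01740680749396062
```

View pics/w6z.png

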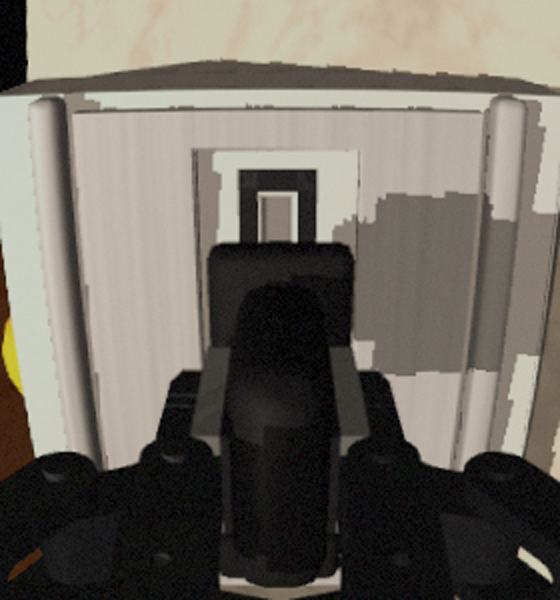

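View pics/side6z.png

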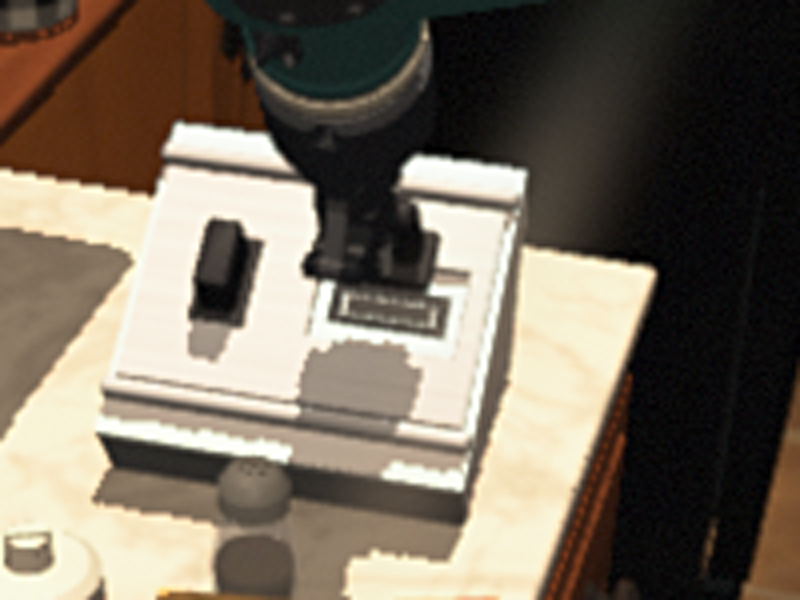

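```bash
python3 - <<'E'
from h import *
R,e=dR()
I=[]
for z in (0,70,110):
    A=rectify("pics/w6.npz",O+R[:,2]*z/1000,R,hx=45,y0=-60,y1=60,sc=5)[:,:,::-1].astype(float)
    A=np.clip(A*(2.2 if z else 1),0,255).astype(np.uint8)
    for t in ((-6,0,6) if z==0 else (-16,0,16) if z==70 else (-9,0,9)): cv2.line(A,((t+45)*5,0),((t+45)*5,600),(0,0,255),1)
    for t in ((-31,0) if z==0 else (-30,0) if z==70 else (-25,0)): cv2.line(A,(0,(60-t)*5),(450,(60-t)*5),(0,0,255),1)
    I.append(A)
cv2.imwrite("pics/r6.png",cv2.resize(np.hstack(I),(800,356)))
cv2.imwrite("pics/r6a.png",np.hstack([x[200:600] for x in I[:2]])[:, :800])
E
```

```text
(no output)
```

View pics/r6a.png

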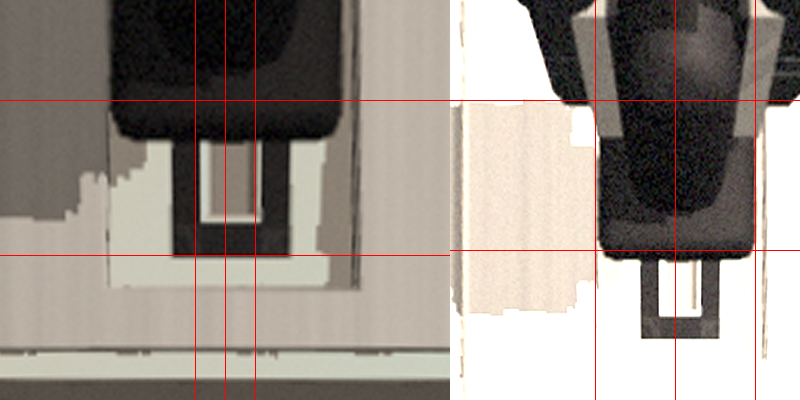

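View pics/r6.png

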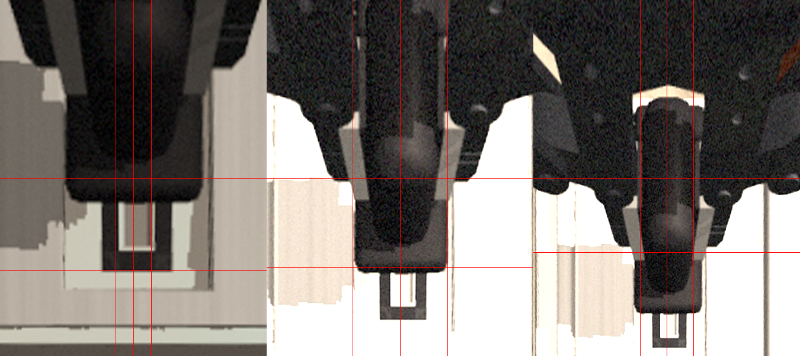

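```bash
python3 - <<'E'
from h import *
s=cv2.imread("pics/top6.png");cv2.imwrite("pics/top6z.png",cv2.resize(s[170:300,230:420],None,fx=4,fy=4,interpolation=cv2.INTER_CUBIC))
E
```

```text
(no output)
```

View pics/top6z.png

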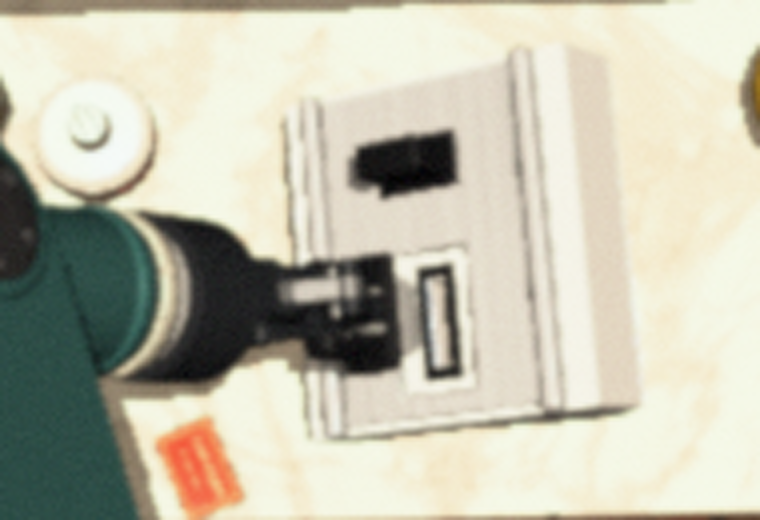

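```bash
python3 - <<'E'
from h import *
R,e=dR()
z=np.load("pics/w6.npz");print("cam in deck mm",np.round((z["T"][:3,3]-O)@R*1000,1))
for zz in(60,70):
    A=rectify("pics/w6.npz",O+R[:,2]*zz/1000,R,hx=45,y0=-60,y1=60,sc=5).astype(float).mean(2)
    for x in(-10,10):
        col=A[:,int((x+45)*5)-6:int((x+45)*5)+6].mean(1); 
        i=np.arange(420,560); g=np.abs(np.gradient(col))[i]; print(zz,x,[(round(60-k/5,1),round(v)) for k,v in zip(i,g) if v>6 and v==g[max(0,k-424):k-415].max()])
    for y in(-18,-24):
        r=A[int((60-y)*5)-5:int((60-y)*5)+5].mean(0);g=np.gradient(r);print(zz,"y",y,[(round(k/5-45,1),round(g[k])) for k in range(100,350) if abs(g[k])>5 and abs(g[k])==np.abs(g[k-4:k+5]).max()])
E
```

```text
cam in deck mm [  0.6 -82.6 218.3]
60 -10 [(np.float64(-28.4), 38), (np.float64(-49.6), 6)]
60 10 [(np.float64(-28.6), 26), (np.float64(-45.4), 16), (np.float64(-49.6), 13)]
60 y -18 [(-16.4, -20), (17.2, 18), (18.4, -22), (19.8, 22)]
60 y -24 [(-16.4, -20), (17.2, 23), (18.4, -12), (19.6, 30)]
70 -10 [(np.float64(-32.0), 35), (np.float64(-51.8), 6)]
70 10 [(np.float64(-32.0), 36), (np.float64(-51.6), 14)]
70 y -18 [(-15.4, -15), (16.0, 23), (18.4, 25)]
70 y -24 [(-15.4, -20), (16.2, 21), (17.2, -18), (18.6, 31)]
```

```bash
python3 - <<'E'
from h import *
np.set_printoptions(precision=2,suppress=True)
R,e=dR()
def st(): print(bot.get_clock(),(np.array(bot.get_position())-O)@R*1000,"F",np.array(bot.get_contact_force())@R,bot.get_width())
st()
bot.movel(dp(.9,-1.2,76),e,feed=.08);st()
r=bot.movel(dp(.9,-1.2,58),e,feed=.04,f_stop=10);print(r);st()
if not r:
    r=bot.movel(dp(.9,-1.2,40),e,feed=.04,f_stop=15);print(r);st()
for n in("wrist","side"):
    im,d=bot.camera(n); cv2.imwrite(f"pics/{n}7.png",im[:,:,::-1])
s=cv2.imread("pics/side7.png");cv2.imwrite("pics/side7z.png",cv2.resize(s[150:300,250:450],None,fx=3,fy=3,interpolation=cv2.INTER_CUBIC))
E
```

```text
14.1833 [ 0.29  0.85 89.87] F [-0.62 -0.29 -0.54] 0.01743376674486639
14.4917 [ 0.77 -1.71 75.35] F [-0.75  0.49 -1.26] 0.01728948350016134
False
15.0917 [ 0.93 -1.26 57.83] F [-0.99  0.07 -0.6 ] 0.017383422958413445
False
15.6917 [ 0.94 -1.27 39.81] F [-0.21  0.09 -1.21] 0.017035924248632508
```

View pics/side7z.png

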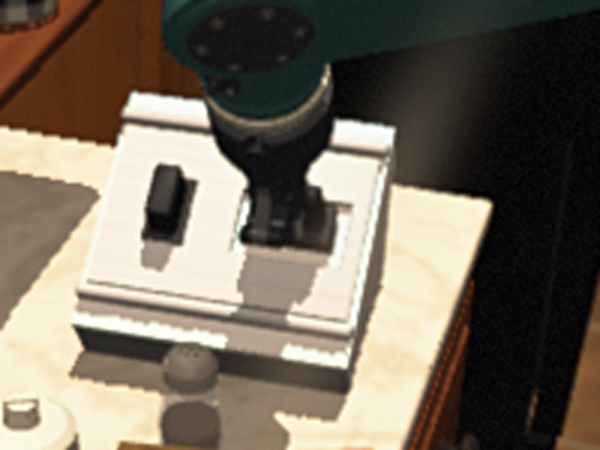

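The tongue is about 29 mm in with almost no force, so I'll push it home.

```bash
python3 - <<'E'
from h import *
np.set_printoptions(precision=2,suppress=True)
R,e=dR()
def st(): print(bot.get_clock(),(np.array(bot.get_position())-O)@R*1000,"F",np.array(bot.get_contact_force())@R,bot.get_width())
r=bot.movel(dp(.9,-1.2,25),e,feed=.03,f_stop=25);print(r);st()
bot.sleep(.3);st()
im,d=bot.camera("side"); cv2.imwrite("pics/side8.png",im[:,:,::-1])
im,d=bot.camera("wrist"); cv2.imwrite("pics/w8.png",im[:,:,::-1])
s=cv2.imread("pics/side8.png");cv2.imwrite("pics/side8z.png",cv2.resize(s[150:300,250:450],None,fx=3,fy=3,interpolation=cv2.INTER_CUBIC))
E
```

```text
True
16.25 [ 0.79 -1.09 28.11] F [ 0.14 -0.22  3.63] 0.01747039880763465
16.55 [ 0.75 -1.1  28.08] F [ 2.16 -0.24  5.98] 0.0173969755119271
```

View pics/side8z.png

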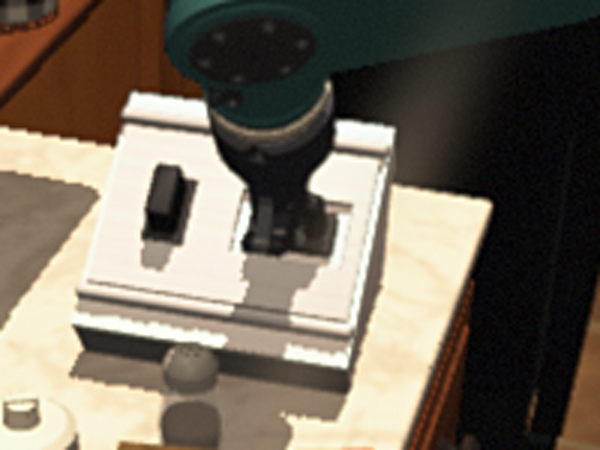

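View pics/w8.png

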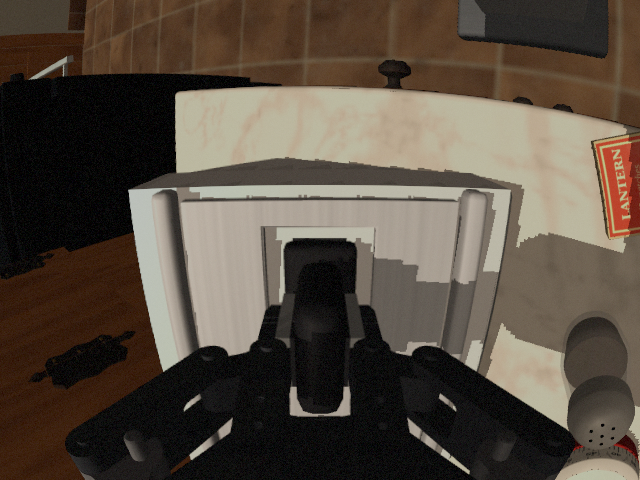

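The stop came at TCP deck z=28.1, where 28.5 is home, so the shoulder is seated. I'll release, back off and check.

```bash
python3 - <<'E'
from h import *
np.set_printoptions(precision=2,suppress=True)
R,e=dR()
bot.open_gripper(); print(bot.get_width())
bot.movel(dp(.9,-1.2,60),e,feed=.08)
bot.movel(dp(.9,-1.2,190),e,feed=.25)
bot.sleep(.3)
c=bot.calibration("wrist");im,d=bot.camera("wrist");cv2.imwrite("pics/w9.png",im[:,:,::-1]);np.savez("pics/w9.npz",im=im,d=d,T=c["cam_to_world"],K=c["K"])
im,d=bot.camera("side"); cv2.imwrite("pics/side9.png",im[:,:,::-1]); np.save("pics/side9.npy",d)
im,d2=bot.camera("top"); np.save("pics/top9.npy",d2)
print(bot.get_clock(),bot.get_contact_force())
for n,dd in(("side",d),("top",d2)):
    X=(cloud(n,dd).reshape(-1,3)-O)@R*1000
    m=(abs(X[:,0])<15)&(abs(X[:,1])<32)&(X[:,2]>45)&(X[:,2]<65)
    print(n,"paddle top",m.sum(),np.median(X[m],0),np.percentile(X[m],[3,97],0))
    L=X[(X[:,2]>36)&(X[:,2]<48)&(abs(X[:,0])<25)&(abs(X[:,1]-85)<25)];print("lug y",np.percentile(L[:,1],[3,97]))
E
```

```text
0.08548221329603181
18.9917 [-0.04  0.25  0.17]
side paddle top 225 [-2.49 -2.21 53.44] [[ -9.24 -24.43  46.16]
 [  6.94  20.47  57.49]]
lug y [74.81 93.47]
top paddle top 195 [ 3.31  0.11 52.82] [[ -6.49 -22.3   46.38]
 [  9.68  22.53  56.12]]
lug y [76.88 95.06]
```

View pics/w9.png

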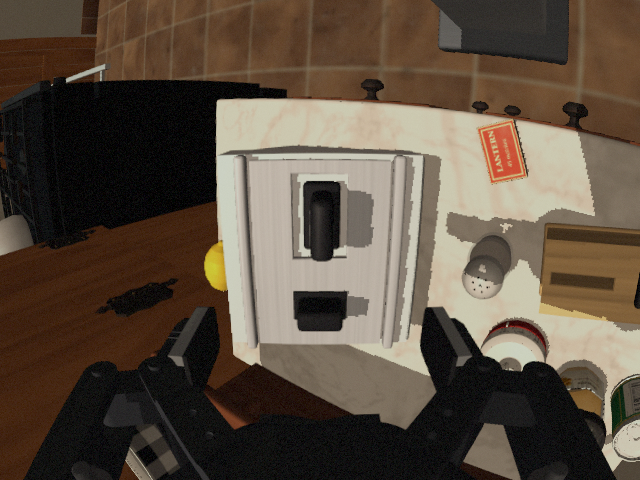

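View pics/side9.png

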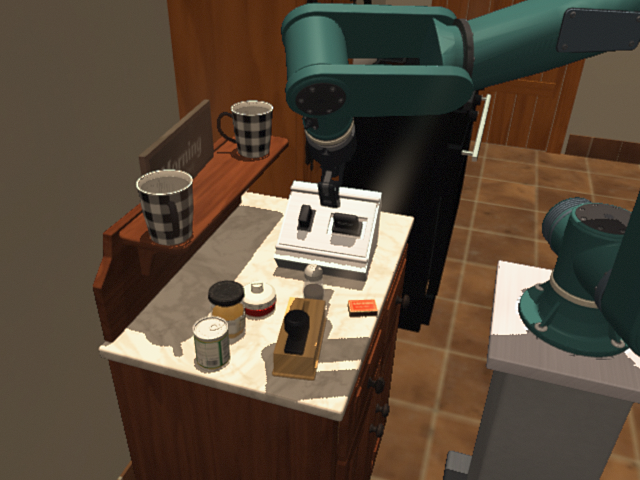

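The key sits in the window at (321,217), with its shoulder on the deck and its handle top at deck z≈53–57 mm (home is 55). The lug is at deck y≈84–86 (shut is 85). The knob key and the other things look undisturbed, so I'm handing in.

```bash
python3 - <<'E'
from station import bot
print(bot.close_job(),bot.get_clock())
E
```

```text
the job is handed in; nothing more can be done
the job is handed in; nothing more can be done
```

The guard is shut, the paddle key is home in the interlock slot, and I handed the job in at about 19 s of the 59 s allowed. No verdict is reported, so what follows rests on my own checks.

- **Guard:** I pushed it by its lug until it stopped firmly. The lug then measured at deck y 84–86 mm, and 85 mm is fully shut.
- **Key:** I took the paddle key from the block and slid it into the slot, and it met almost no force for the first 29 mm or so. It stopped 0.4 mm past the expected depth. After I let go, the top of the handle measured 53–57 mm above the deck, where 55 mm is home.
- **At hand-in:** The gripper was open and clear, with a contact force of about 0. In the last pictures the knob key, tin, jar, timer, lemon, matchbox and mill look undisturbed. I judged that by eye and did not measure it.

**Disagreements:**
- My first slot position was about 3 mm off along deck x because I mis-combined the offsets. I found this in the wrist picture and corrected it before inserting the key.
- The top and side cameras differ by about 2 mm along deck y and about 6 mm along deck x on the key and the lug. The larger gap is probably because each camera sees a different side of them. For the insertion I relied on the wrist camera.

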